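Set the height gauge on the shim and hold the loupe at its index

TASK

Inspect the circled scratch on the shim: first slide the height gauge's head down until its sprung brass foot stands on the shim and is pushed in a few millimetres, not to its stop, so that the red index marks the loupe's working height, and leave the gauge standing so. Then take the loupe by its handle and hold it still and level with its lens centred over the circled scratch and its rim at the height of the red index, touching nothing, with the shim and the other tools left where they are. The program finishes while still holding the loupe there: do not put it down.

Things in the scene. Friction and masses are not known exactly. Their poses are not given: they have to be found in the camera images.
- gauge: column height gauge standing fixed on the table: grey iron base 100 x 80 x 32 mm under a flat graduated steel beam 10 (x) x 26 (y) mm that rises to 327 mm. Origin: on the beam's axis, at table level; z up; its own -x is the direction in which jaw and index arm point, out over the shim. The base reaches from x = -38 to +62 mm
- gauge_head (a joint): height reading of the gauge's sliding head (m): height above the table of the foot's underside with the foot fully sprung out; grows upwards. Friction (about 6 N) holds the 250 g head wherever it is left. The head is one piece: slide blocks 34 x 44 mm around the beam (top 96 mm above the reading), an upper index arm and a lower jaw with the sprung foot
- gauge_grip (a point): place to take the head: on the middle of the index arm, a level aluminium bar 14 mm wide (gauge y) and 14 mm tall, free from above and below, running along the gauge's x axis from the beam out to x = -104 mm; this point is 88 mm out from the beam's axis, at mid-height of the bar, 85 mm above the head's reading
- gauge_index (a point): red tip of the index arm (14 wide, 6 mm tall), 118 mm out from the beam's axis; the point is at the end of the tip at mid-height. It marks the working height for the loupe and moves with the head, 85 mm above the head's reading
- foot_tip (a point): centre of the underside of the brass foot (13 mm round) springing out below the lower jaw, 100 mm out from the beam's axis, straight under the index arm. Jaw and foot barrel reach 112 mm out from the beam and at most 50 mm above the head's reading. Moves with the head and its own spring travel
- gauge_foot (a joint): how far the sprung foot is pushed up into its barrel (m): 0 sprung out, 0.012 at its stop. Stiffness 200 N/m over a preload of 0.6 N
- block: dark hardwood block 190 x 100 mm, fixed beside the gauge, long side along its own x, which runs with the gauge's x. Its thickness differs: top face 42 to 62 mm above the table, always 62 mm above this origin (which may lie below the table top). A spring-steel clip on its -x end pins the shim and rises up to 22 mm over the top within 50 mm of that end
- shim: loose aluminium shim 145 x 60 x 2 mm lying on the block, pinned by the clip at its -x end. Origin: centre of its underside; z up; its top is 2 mm above. The +x end lies under the gauge's foot
- shim_mark (a point): the scratch to inspect, in the middle of a red circle 22 mm across on the shim's top face, 22.5 mm from the shim's centre toward the clip
- loupe: hand loupe lying flat on the table: round glass in a black rim 74 mm across and 14 mm tall, with a straight black flat-sided handle along the loupe's own -x axis. Origin: centre of the lens at the underside of the rim; z is the lens axis. Handle 18 mm wide (y), 16 mm tall, from 48 to 153 mm out from the lens centre. Whole loupe about 140 g
- loupe_grip (a point): place to take the loupe: middle line of the handle, 80 mm out from the lens centre, 8 mm above the rim's underside
- loupe_lens (a point): centre of the lens, at mid-height of the rim (7 mm above the rim's underside)
- angle_plate: bystander: squat cast iron angle plate 70 x 60 x 72 mm, loose; origin under its middle
- cam_lever: bystander: yellow zinc-plated cam lever, 124 mm long, 18 mm tall, loose; origin under its middle
- tenon_key: bystander: blue anodized tenon key 50 x 22 x 20 mm, loose; origin under its middle
- step_block: bystander: dark steel step block 60 x 28 x 55 mm, loose; origin under its middle
- strap_clamp: bystander: steel strap clamp 110 x 30 x 18 mm, loose; origin under its middle
Mind the look-alikes: they are no part of the job. Leave any green look-alike of the loupe alone. There is more than one size of the shim; the one meant has the size given above.

How it is judged:
By the outcome, as a careful person would: the job done as asked, in the order asked, and still so for the second after the job is handed in, while the arm keeps its last pose, push and grip.
It also fails if it takes over 51 s, if anything falls off the work surface, if the arm or the gripper's body presses on something with over 40 N, if the wrist force passes 120 N, or if a joint passes its speed limit or range.

ROBOT

A 6-joint arm with a two-finger parallel gripper is mounted at the origin on the work surface. World frame = base frame: x ahead of the robot, y to its left, z up, the work surface at z = 0. Lengths are in m, angles in rad, forces in N, time in s.
With the tool pointing down it reaches from about 0.225 to 0.875 m from the base axis. Payload 3.4 kg.
Tool frame: the origin (TCP) lies midway between the tips of the shut fingers; the grasp point (between the pads) lies 19 mm behind it (ctrl.pinch_z is the distance from the TCP to the grasp point, in m); z points along the fingers, x is the direction in which the jaws open and shut, and the axes are right-handed (so a half turn about z gives the same grasp; the last joint's range is limited). The gripper opens to 85 mm and grips with 20 to 120 N. Pads are 22 mm wide; open, the fingers measure 114 mm over their backs; the gripper's body (76 mm by 85 mm) begins 54 mm behind the grasp point. The pads swing forward as they close: fully open they stand 13 mm farther back than shut.
Start: joints at [-1.441, 0.276, 1.505, -0, 1.361, -0.121], TCP at [0.143, -0.557, 0.231] pointing down, gripper open.
Joint ranges: [-2.89, 2.89], [-0.75, 2.08], [0.22, 2.7], [-1.18, 4.32], [0.11, 2.71], [-2.7, 2.7]. Speed limits (rad/s): [2.57, 2.57, 3.14, 3.14, 3.14, 3.14].

INTERFACE

Orientations are given as a 3x3 rotation matrix whose columns are the frame's x, y, z axes.
In Python, from cell import ctrl gives the robot as it stands.
- The arm moves only by the tool step_arm, never from a script. Its argument "increments" is text: rows parted by semicolons, each of 4 numbers parted by spaces: the shift along the tool's x, y, z in mm, then the turn about the tool's z in rad. A call has exactly 5 rows; each row is the pose to reach, as a shift and turn from the pose commanded when the call began, along the tool's axes at that moment; what a row does not reach only later rows make up. A row lasts 1/12 s, in which the tool goes at most 41.7 mm and 7.16 degrees, less where a joint would pass 70% of its speed; a pose out of reach is approached as far as the arm can. A call with a gripper value outside its range is refused whole. "gripper" is the gripper's target within -1 to 1 (fully open at 1, half-way at 0, shut at -1), set as the call begins (left out, the last holds). The fingers move at their own pace and stop on an object; the grip force is fixed at half the most. Time passes only in rows, so rows that repeat a pose let the fingers close, or fill a call up. It gives the time, the measured TCP pose, the force and the opening at its end, in the units of the state.
- ctrl.get_state(): the state, without advancing time (a new reading comes with each control period).
- ctrl.capture(name): name is "side" or "top"; returns (picture, depth): 420x560x3 uint8, red, green, blue; 420x560 float32, m along the optical axis (not along the pixel's ray), 0 where there is no reading.
- ctrl.camera_params(name): a dict with "fx", "fy", "cx", "cy" (pixels), "dist" ([k1, k2, p1, p2, k3] as OpenCV has them; the pictures are not rectified), "view" (4x4, takes a point from world to camera coordinates). Camera axes: x right, y up, looking along -z (the intrinsics and any distortion apply to the point x, -y, -z); pixel columns grow to the right and rows downward; lengths in m; the calibration is good to about 2 mm. A picture is of the moment at which its call begins. camera_params takes no time and is no camera call.
- ctrl.finish_job(): hands the job in, once; it reports no verdict.
The state is a dict: "t": time; "joint_positions": joint angles; "qd": joint speeds; "effort": joint torques, N m; "ee_pos": TCP position; "tool_rot": TCP orientation; "contact_force": force on the tool from outside, world axes, zero at the start; "wrist_torque": the same for the moment, N m; "grip_width": finger opening in m.
Only numpy, scipy, OpenCV 4.12 (cv2) and the standard library are available. Lean on these libraries where they do the work, as an engineer would, in place of code of your own. Each camera call takes 0.05 s, during which the arm holds its last target. There are 200 camera calls.

## Working session

There is one attempt and no reset: what is moved stays moved. The work goes in short steps, Python scripts to look and compute and a tool call to move; the robot and the scene stay as the last step left them, time stands still between calls to the robot, and variables do not carry over. Pictures are saved under pics/ and viewed, about 8 in all and at most 12, crops included, and the job is handed in when it is done.

Besides the shell and the picture viewer there is one more tool, called after ">>>" as name(argument=value, ...) on one line, values as JSON. step_arm: Moves the arm, as the interface text tells. Its arguments: {"type":"object","properties":{"increments":{"type":"string"},"gripper":{"type":"number"}},"required":["increments"]}

```bash
mkdir -p pics; cat > h.py <<'E'
import numpy as np, cv2
from cell import ctrl
def grab(n,tag):
    im,d=ctrl.capture(n); cv2.imwrite(f'pics/{tag}.png',im[:,:,::-1]); np.savez(f'pics/{tag}.npz',im=im,d=d); return im,d
def load(tag): z=np.load(f'pics/{tag}.npz'); return z['im'],z['d']
def ray(n,uv):
    p=ctrl.camera_params(n); K=np.array([[p['fx'],0,p['cx']],[0,p['fy'],p['cy']],[0,0,1]])
    q=cv2.undistortPoints(np.array(uv,float).reshape(-1,1,2),K,np.array(p['dist'],float))[:,0]
    V=np.array(p['view']); R=V[:3,:3]; o=-R.T@V[:3,3]
    dc=np.c_[q[:,0],-q[:,1],-np.ones(len(q))]
    return o,dc@R
def onz(n,uv,z):
    o,d=ray(n,uv); return o+d*((z-o[2])/d[:,2])[:,None]
def atd(n,uv,dep):
    o,d=ray(n,uv); return o+d*np.array(dep).reshape(-1,1)
def proj(n,P):
    p=ctrl.camera_params(n); K=np.array([[p['fx'],0,p['cx']],[0,p['fy'],p['cy']],[0,0,1]])
    V=np.array(p['view']); c=np.array(P,float).reshape(-1,3)@V[:3,:3].T+V[:3,3]
    return cv2.projectPoints(c*[1,-1,-1],np.zeros(3),np.zeros(3),K,np.array(p['dist'],float))[0][:,0]
E
python3 - <<'E'
from h import *
for n in('top','side'):
    grab(n,n+'0'); p=ctrl.camera_params(n); V=np.array(p['view']); print(n,p['fx'],p['dist'],-V[:3,:3].T@V[:3,3],-V[2,:3])
s=ctrl.get_state(); print({k:np.round(v,3) for k,v in s.items()}, ctrl.pinch_z)
E
```

```text
top 505.62714678506927 [-0.0603134  0.         0.         0.         0.       ] [ 0.28080521 -0.06900035  1.247563  ] [ 0.19772439  0.009471   -0.9802119 ]
side 530.2665579457733 [-0.09670645  0.          0.          0.          0.        ] [0.48461023 0.91987376 0.97110178] [ 0.03724514 -0.73745835 -0.67436487]
{'t': np.float64(0.1), 'joint_positions': array([-1.441,  0.277,  1.506, -0.   ,  1.361, -0.121]), 'qd': array([ 0.   , -0.002, -0.004,  0.001, -0.   ,  0.002]), 'effort': array([ 1.0000e-03, -4.1770e+01, -2.4641e+01, -0.0000e+00,  6.0000e-03,
       -0.0000e+00]), 'ee_pos': array([ 0.143, -0.557,  0.231]), 'tool_rot': array([[ 0.248, -0.969, -0.   ],
       [-0.969, -0.248,  0.002],
       [-0.002, -0.   , -1.   ]]), 'contact_force': array([-0.068,  0.052, -0.411]), 'wrist_torque': array([-0.047, -0.011,  0.011]), 'grip_width': np.float64(0.085)} 0.0187
```

View pics/top0.png

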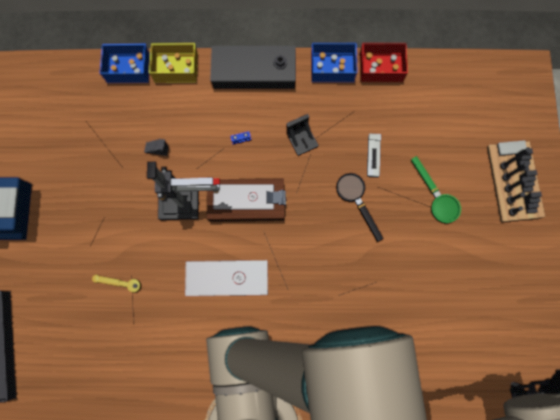

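View pics/side0.png

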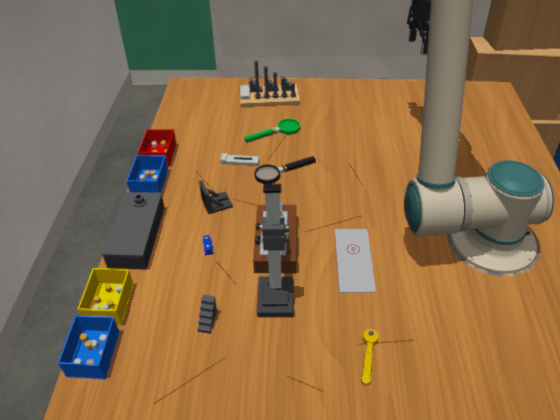

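The top view shows the gauge at (175,190) with its red tip at (217,182). The block and shim carry the mark at (253,197), with the clip at (279,198). The black loupe has its lens at (350,187) and its handle running to (380,240). The green loupe and the large shim at (226,278) are the look-alikes.

```bash
python3 - <<'E'
from h import *
im,d=load('top0'); 
cv2.imwrite('pics/crop1.png',cv2.resize(im[125:250,135:400,::-1],None,fx=3,fy=3,interpolation=cv2.INTER_CUBIC))
r,g,b=[im[:,:,i].astype(int) for i in range(3)]
red=((r-g>60)&(r-b>60)&(abs(g-b)<40)).astype(np.uint8); red[:150]=0; red[240:]=0;red[:,:190]=0; red[:,300:]=0
n,l,s,c=cv2.connectedComponentsWithStats(red)
for i in range(1,n):
    if s[i,4]>3:
        v,u=np.where(l==i); P=atd('top',np.c_[u,v],d[v,u]); print(s[i],c[i].round(1),np.median(P,0).round(4),P[:,2].min().round(4),P[:,2].max().round(4))
# heights map around block
def P(u,v): return atd('top',[[u,v]],[d[v,u]])[0].round(4)
for uv in [(235,188),(240,205),(262,205),(225,213),(250,183),(280,198),(180,183),(195,183),(205,183),(214,183),(153,170),(165,185),(350,187),(338,187),(370,222),(375,232),(300,250)]: print(uv,P(*uv))
ims,ds=load('side0')
r,g,b=[ims[:,:,i].astype(int) for i in range(3)]
red=((r-g>60)&(r-b>60)&(abs(g-b)<40)).astype(np.uint8); red[:180]=0; red[300:]=0;red[:,:250]=0; red[:,310:]=0
v,u=np.where(red); print(len(v), np.c_[u,v][:20].tolist())
cv2.imwrite('pics/crop2.png',cv2.resize(ims[140:330,230:340,::-1],None,fx=3,fy=3,interpolation=cv2.INTER_CUBIC))
E
```

```text
[213 177   7   8  51] [216.  180.3] [0.5426 0.0727 0.2244] -0.0007 1.2476
(235, 188) [0.5693 0.0495 0.0455]
(240, 205) [0.5263 0.0363 0.048 ]
(262, 205) [ 0.5272 -0.0169  0.0441]
(225, 213) [0.5065 0.0722 0.0483]
(250, 183) [0.5818 0.0129 0.0459]
(280, 198) [ 0.543  -0.0607  0.0515]
(180, 183) [0.5364 0.1469 0.227 ]
(195, 183) [0.5358 0.115  0.2293]
(205, 183) [0.5355 0.0939 0.2306]
(214, 183) [0.5372 0.0761 0.2238]
(153, 170) [0.5369 0.1785 0.3267]
(165, 185) [0.5312 0.1774 0.2306]
(350, 187) [ 0.5803 -0.2363  0.0117]
(338, 187) [ 0.5808 -0.2063  0.0095]
(370, 222) [ 0.4893 -0.2818  0.0227]
(375, 232) [ 0.4657 -0.2948  0.0146]
(300, 250) [ 0.4225 -0.1101  0.0017]
0 []
```

View pics/crop1.png

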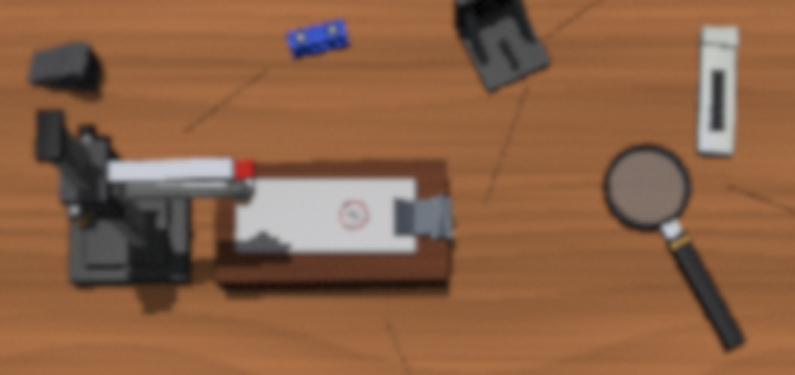

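View pics/crop2.png

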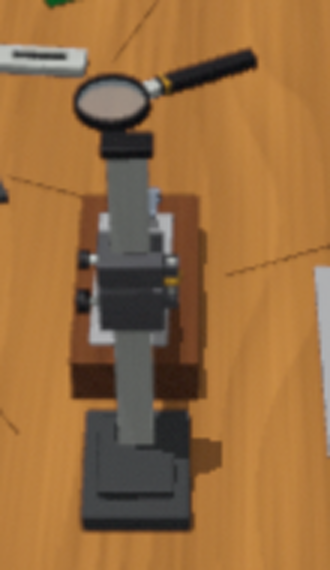

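The crops show the index arm running along world -y from the beam, with the red tip at crop (243,170). The mark ring is at crop (353,214), which is top pixel (252.7,196.3). The loupe lies clear, with a free handle. Next I'll take refined measurements.

```bash
cat > m.py <<'E'
from h import *
im,d=load('top0'); hsv=cv2.cvtColor(im,cv2.COLOR_RGB2HSV); r,g,b=[im[:,:,i].astype(int) for i in range(3)]
# shim (bright, grey) in block region
m=((im.min(2)>135)&(im.max(2)-im.min(2)<40)).astype(np.uint8); m[:,:214]=0; m[:183]=0; m[213:]=0; m[:,270:]=0
v,u=np.where(m); Z=atd('top',np.c_[u,v],d[v,u])[:,2]; zs=np.median(Z); print('shim top z',zs.round(4),len(v))
bl=((r-b>25)&(r<130)&(r>50)); bl[:176]=0;bl[220:]=0;bl[:,:206]=0;bl[:,288:]=0
v,u=np.where(bl); Z=atd('top',np.c_[u,v],d[v,u])[:,2]; print('block z',np.median(Z[(Z>.03)&(Z<.08)]).round(4))
def rect(mask,z,n='top'):
    c=max(cv2.findContours(mask,cv2.RETR_EXTERNAL,cv2.CHAIN_APPROX_NONE)[0],key=cv2.contourArea)[:,0]
    w=onz(n,c,z); q=cv2.minAreaRect((w[:,:2]*1000).astype(np.float32)); print('rect',np.round(q[0],1),np.round(q[1],1),round(q[2],2)); return q
rect(m,zs)
# lower long edge line of shim
e=[(u,np.where(m[:,u])[0].max()+.5) for u in range(235,266)]; w=onz('top',e,zs); p=np.polyfit(w[:,1],w[:,0],1); print('shim lower edge slope dx/dy',p.round(4))
# mark ring
k=((r-(g+b)/2)>18)&(np.abs(np.arange(560)-253)<9)[None,:]&(np.abs(np.arange(420)-197)<9)[:,None]
v,u=np.where(k); c=cv2.minEnclosingCircle(np.c_[u,v].astype(np.float32)); print('ring',len(v),u.mean(),v.mean(),c, onz('top',[[u.mean(),v.mean()],c[0]],zs).round(4))
# index arm: white bar high
P=atd('top',np.stack(np.meshgrid(np.arange(560),np.arange(420)),-1).reshape(-1,2),d.ravel()).reshape(420,560,3)
a=(P[:,:,2]>.215)&(P[:,:,2]<.24)&(im.min(2)>110); a[:,:165]=0;a[:,225:]=0;a[:165]=0;a[200:]=0
q=P[a]; print('arm',len(q),q.min(0).round(4),q.max(0).round(4),np.median(q[:,2]).round(4))
rect(a.astype(np.uint8),np.median(q[:,2]))
R=((r-g>60)&(r-b>60)); R[:170]=0;R[195:]=0;R[:,:205]=0;R[:,225:]=0; v,u=np.where(R)
print('tip px',u.min(),u.max(),v.min(),v.max(), onz('top',[[u.max()+.5,v.mean()]],.2265).round(4))
t=P[:,:,2]>.31; t[:,220:]=0;t[250:]=0; t[:150]=0; q=P[t]; print('beam top',len(q),q.min(0).round(4),q.max(0).round(4))
rect(t.astype(np.uint8),.327)
# loupe
dk=((im.max(2)<75)).astype(np.uint8); dk[:165]=0;dk[250:]=0;dk[:,:330]=0;dk[:,390:]=0
full=dk.copy(); cs=cv2.findContours(dk,cv2.RETR_EXTERNAL,cv2.CHAIN_APPROX_NONE)[0]
for c in cs:
    if cv2.contourArea(c)>60:
        w=onz('top',c[:,0],.014)[:,:2]*1000; print('dark',cv2.contourArea(c),cv2.minAreaRect(w.astype(np.float32)),cv2.minEnclosingCircle(w.astype(np.float32)))
ims,ds=load('side0')
dk=((ims.max(2)<80)).astype(np.uint8); dk[:150]=0;dk[185:]=0;dk[:,:250]=0;dk[:,320:]=0
for c in cv2.findContours(dk,cv2.RETR_EXTERNAL,cv2.CHAIN_APPROX_NONE)[0]:
    if cv2.contourArea(c)>40:
        w=onz('side',c[:,0],.014)[:,:2]*1000; print('side dark',cv2.contourArea(c),cv2.minAreaRect(w.astype(np.float32)),cv2.minEnclosingCircle(w.astype(np.float32)))
E
python3 m.py
```

```text
shim top z 0.0463 1174
block z 0.0442
rect [547.9  33.2] [ 57.4 134.5] 0.04
shim lower edge slope dx/dy [-0.0015  0.5181]
ring 11 252.45454545454547 195.63636363636363 ((252.27777099609375, 196.27777099609375), 4.611555576324463) [[0.55   0.0065 0.0463]
 [0.5484 0.0069 0.0463]]
arm 313 [0.5318 0.0794 0.2152] [0.5483 0.1665 0.2332] 0.2283
rect [538.9 122.7] [16.8 86. ] 2.03
tip px 213 219 177 184 [[0.5423 0.0644 0.2265]]
beam top 272 [ 0.2808 -0.069   0.3203] [0.5553 0.1917 1.2476]
rect [537.8 181.4] [34.4 17.3] 3.09
dark 219.0 ((487.40203857421875, -284.75628662109375), (91.72335052490234, 18.433277130126953), 28.39263153076172) ((488.11407470703125, -286.0937805175781), 45.87257385253906)
side dark 363.0 ((580.2446899414062, -227.77662658691406), (68.25013732910156, 84.52926635742188), 2.343566656112671) ((571.4329833984375, -226.87599182128906), 48.211788177490234)
side dark 161.0 ((491.6202697753906, -277.53973388671875), (105.09297180175781, 28.14058494567871), 27.58059310913086) ((491.171875, -276.9214782714844), 53.053123474121094)
```

>>> step_arm(increments="-27 -27 -12 -0.12; -54 -54 -24 -0.24; -81 -81 -36 -0.36; -108 -108 -48 -0.48; -135 -135 -55 -0.6", gripper=1)

```text
t: 0.52
ee_pos: [0.2406, -0.3914, 0.2871]
tool_rot: [[0.755, -0.656, 0.001], [-0.656, -0.755, -0.001], [0.001, 0.0, -1.0]]
contact_force: [0.5, 0.5, 1.9]
grip_width: 0.0852
```

```bash
cat > go.py <<'E'
import sys
from h import *
# go.py x y z az_deg : remaining shift in tool axes(mm) and turn
s=ctrl.get_state(); R=np.array(s['tool_rot']); p=np.array(s['ee_pos'])
t=np.array([float(a) for a in sys.argv[1:4]]); az=np.degrees(np.arctan2(R[1,0],R[0,0]))
D=(float(sys.argv[4])-az+180)%360-180
print('t',round(s['t'],2),'p',p.round(4),'az',az.round(2),'tilt',R[:,2].round(4),'F',np.round(s['contact_force'],1),'w',s['grip_width'])
print('shift mm',((R.T@(t-p))*1000).round(1),'turn',np.radians(-D).round(3))
E
python3 go.py .540 .092 .27 1
```

```text
t 0.52 p [ 0.2406 -0.3914  0.2871] az -40.96 tilt [ 6.e-04 -8.e-04 -1.e+00] F [0.5 0.5 1.9] w 0.08520395102158299
shift mm [ -90.8 -561.4   16.9] turn -0.732
```

>>> step_arm(increments="-6 -40 0 -0.12; -12 -80 0 -0.24; -18 -120 0 -0.36; -24 -160 0 -0.48; -30 -200 0 -0.6")

```text
t: 0.93
ee_pos: [0.3496, -0.2207, 0.2862]
tool_rot: [[0.993, -0.114, 0.0], [-0.114, -0.993, -0.0], [0.0, 0.0, -1.0]]
contact_force: [1.3, -0.4, -0.1]
grip_width: 0.086
```

```bash
python3 go.py .540 .092 .27 1
```

```text
t 0.93 p [ 0.3496 -0.2207  0.2862] az -6.57 tilt [ 0. -0. -1.] F [ 1.3 -0.4 -0.1] w 0.08603939941280822
shift mm [ 153.3 -332.4   16.2] turn -0.132
```

>>> step_arm(increments="18 -36 0 -0.05; 36 -72 0 -0.1; 54 -108 0 -0.132; 72 -144 0 -0.132; 88 -180 0 -0.132")

```text
t: 1.35
ee_pos: [0.4589, -0.0524, 0.2861]
tool_rot: [[1.0, 0.012, 0.0], [0.012, -1.0, -0.0], [0.0, 0.0, -1.0]]
contact_force: [0.4, 0.0, 0.1]
grip_width: 0.0855
```

```bash
python3 go.py .540 .092 .27 1
```

```text
t 1.35 p [ 0.4589 -0.0524  0.2861] az 0.71 tilt [ 0.e+00 -3.e-04 -1.e+00] F [0.4 0.  0.1] w 0.08551170486624328
shift mm [  82.9 -143.4   16.1] turn -0.005
```

>>> step_arm(increments="20 -35 0 0; 40 -70 0 0; 60 -105 5 0; 80 -138 10 0; 80 -138 12 0")

```text
t: 1.77
ee_pos: [0.5391, 0.0905, 0.2726]
tool_rot: [[1.0, 0.018, 0.0], [0.018, -1.0, 0.004], [0.0, -0.004, -1.0]]
contact_force: [1.0, 0.3, 0.1]
grip_width: 0.0856
```

```bash
python3 - <<'E'
from h import *
a,_=grab('top','t1'); b,_=grab('side','s1')
A=cv2.resize(a[110:260,130:310],None,fx=2.2,fy=2.2); B=cv2.resize(b[120:330,200:340],None,fx=1.57,fy=1.57)
h=min(len(A),len(B)); cv2.imwrite('pics/c3.png',np.hstack([A[:h],B[:h]])[:,:,::-1])
E
python3 go.py .540 .092 .2055 1
```

```text
t 1.87 p [0.5362 0.0856 0.2728] az 0.86 tilt [-3.2e-03 -7.0e-04 -1.0e+00] F [ 0.1 -0.2  0.1] w 0.08534888173149453
shift mm [ 4.1 -6.4 67.3] turn -0.002
```

View pics/c3.png

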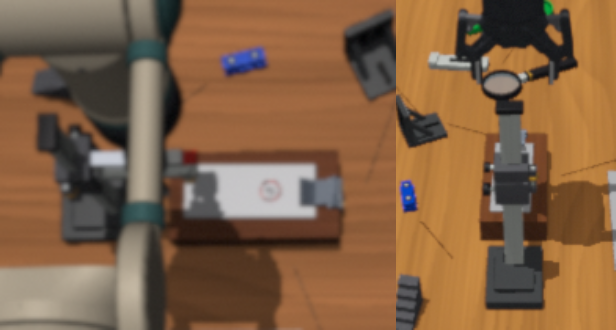

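The fingers straddle the index arm: in the side crop they are at (463,45) and (567,45), either side of the beam at 512. I'll descend and grip.

>>> step_arm(increments="4 -6 15 0; 4 -6 32 0; 4 -6 50 0; 4 -6 68 0; 4 -6 68 0")

```text
t: 2.28
ee_pos: [0.5373, 0.0888, 0.2031]
tool_rot: [[1.0, 0.01, -0.008], [0.01, -1.0, -0.001], [-0.008, 0.001, -1.0]]
contact_force: [0.1, -1.1, 0.1]
grip_width: 0.0852
```

>>> step_arm(increments="0 0 0 0; 0 0 0 0; 0 0 0 0; 0 0 0 0; 0 0 0 0", gripper=-1)

```text
t: 2.7
ee_pos: [0.541, 0.0904, 0.2073]
tool_rot: [[1.0, 0.012, 0.002], [0.012, -1.0, -0.0], [0.002, 0.0, -1.0]]
contact_force: [0.2, 0.3, -0.1]
grip_width: 0.0252
```

>>> step_arm(increments="0 0 0 0; 0 0 0 0; 0 0 0 0; 0 0 0 0; 0 0 0 0")

```text
t: 3.12
ee_pos: [0.5421, 0.0905, 0.2072]
tool_rot: [[1.0, 0.013, 0.004], [0.013, -1.0, -0.0], [0.004, 0.0, -1.0]]
contact_force: [4.8, 0.2, 3.2]
grip_width: 0.0127
```

```bash
python3 go.py .540 .092 .109 1
```

```text
t 3.12 p [0.5421 0.0905 0.2072] az 0.72 tilt [ 3.9e-03 -3.0e-04 -1.0e+00] F [4.8 0.2 3.2] w 0.01265399747235195
shift mm [-2.4 -1.6 98.2] turn -0.005
```

>>> step_arm(increments="2 0 10 0; 2 0 24 0; 2 0 38 0; 2 0 52 0; 2 0 60 0")

```text
t: 3.53
ee_pos: [0.542, 0.0905, 0.1452]
tool_rot: [[1.0, 0.012, -0.001], [0.012, -1.0, -0.0], [-0.001, 0.0, -1.0]]
contact_force: [2.5, -0.8, 5.3]
grip_width: 0.0124
```

>>> step_arm(increments="0 0 6 0; 0 0 12 0; 0 0 18 0; 0 0 22 0; 0 0 22 0")

```text
t: 3.95
ee_pos: [0.5421, 0.0905, 0.1232]
tool_rot: [[1.0, 0.012, -0.001], [0.012, -1.0, -0.0], [-0.001, 0.0, -1.0]]
contact_force: [2.4, -0.1, -5.0]
grip_width: 0.0128
```

```bash
python3 go.py .542 .092 .109 1;  python3 - <<'E'
from h import *
a,_=grab('top','t2'); b,_=grab('side','s2')
A=cv2.resize(a[140:240,150:300],None,fx=2.8,fy=2.8); B=cv2.resize(b[150:290,230:320],None,fx=2,fy=2)
h=min(len(A),len(B)); cv2.imwrite('pics/c4.png',np.hstack([A[:h],B[:h]])[:,:,::-1])
E
```

```text
t 3.95 p [0.5421 0.0905 0.1232] az 0.69 tilt [-1.2e-03 -2.0e-04 -1.0e+00] F [ 2.4 -0.1 -5. ] w 0.012800170209703832
shift mm [-0.  -1.5 14.2] turn -0.005
```

>>> step_arm(increments="0 0 1 0; 0 0 2 0; 0 0 3 0; 0 0 4 0; 0 0 5 0")

```text
t: 4.47
ee_pos: [0.5421, 0.0905, 0.1195]
tool_rot: [[1.0, 0.012, -0.0], [0.012, -1.0, -0.0], [-0.0, 0.0, -1.0]]
contact_force: [0.8, -1.2, 3.5]
grip_width: 0.0127
```

>>> step_arm(increments="0 0 1 0; 0 0 2 0; 0 0 3 0; 0 0 4 0; 0 0 5 0")

```text
t: 4.88
ee_pos: [0.5421, 0.0905, 0.1142]
tool_rot: [[1.0, 0.012, -0.001], [0.012, -1.0, -0.0], [-0.001, 0.0, -1.0]]
contact_force: [-1.5, -1.4, 5.0]
grip_width: 0.0127
```

```bash
python3 go.py .542 .092 .109 1;  python3 - <<'E'
from h import *
z=[]
for i in range(3): a,d=grab('top',f't3{i}'); z.append(np.round(ctrl.get_state()['contact_force'],2))
print(z); np.set_printoptions(linewidth=200)
P=atd('top',np.stack(np.meshgrid(np.arange(560),np.arange(420)),-1).reshape(-1,2),d.ravel()).reshape(420,560,3)
r,g,b=[a[:,:,i].astype(int) for i in range(3)]
R=(r-g>50)&(r-b>50)&(P[:,:,2]>.1)&(P[:,:,2]<.2); R[:150]=0;R[210:]=0;R[:,:190]=0;R[:,235:]=0
v,u=np.where(R); print(len(v),u.min(),u.max(),v.min(),v.max(),P[R].round(4)[:,2])
print((P[180:200:2,190:222:2,2]*1000).round())
b,_=grab('side','s3')
A=cv2.resize(a[140:240,150:300],None,fx=2.8,fy=2.8); B=cv2.resize(b[150:290,230:320],None,fx=2,fy=2)
h=min(len(A),len(B)); cv2.imwrite('pics/c4.png',np.hstack([A[:h],B[:h]])[:,:,::-1])
E
```

```text
t 4.88 p [0.5421 0.0905 0.1142] az 0.69 tilt [-7.e-04 -2.e-04 -1.e+00] F [-1.5 -1.4  5. ] w 0.012716633650735666
shift mm [-0.1 -1.5  5.2] turn -0.005
[array([-0.92, -1.84,  3.88]), array([-2.22, -0.84,  3.69]), array([-1.42, -1.57,  3.8 ])]
17 219 222 189 193 [0.1308 0.1297 0.1296 0.1339 0.1327 0.1336 0.1298 0.1304 0.1305 0.1329 0.1345 0.1332 0.1325 0.1272 0.1301 0.1304 0.1351]
[[367. 366. 370. 368. 367. 363. 359. 524. 529. 531. 531. 530. 527. 519. 284. 277.]
 [348. 352. 351. 352. 353. 348. 345. 529. 530. 533. 534. 533. 528. 286. 287. 274.]
 [323. 332. 336. 339. 336. 335. 330. 531. 533. 535. 534. 533. 529. 288. 279. 261.]
 [315. 323. 323. 327. 325. 324. 322. 534. 535. 538. 536. 534. 532. 283. 271. 257.]
 [288. 284. 307. 311. 308. 312. 310. 537. 538. 539. 541. 538. 531. 272. 254. 247.]
 [135. 278. 287. 289. 286. 288. 288. 537. 541. 542. 540. 539. 535. 258. 247. 130.]
 [139. 137. 263. 275. 285. 284. 286. 540. 541. 544. 543. 539. 535. 245. 128. 135.]
 [133. 135. 137. 252. 262. 265. 270. 540. 542. 544. 543. 541. 538. 184. 130. 134.]
 [ 81.  81.  80.  85.  84. 245. 250. 545. 548. 546. 547. 543. 538. 162. 119.  88.]
 [ 82.  81.  82.  80.  80.  85. 542. 546. 549. 548. 547. 545. 540. 123. 115.  89.]]
```

View pics/c4.png

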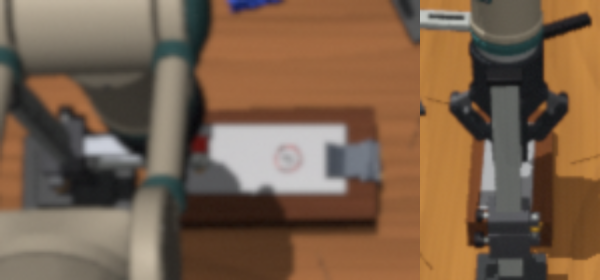

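>>> step_arm(increments="0 0 1 0; 0 0 2 0; 0 0 2.5 0; 0 0 2.5 0; 0 0 2.5 0")

```text
t: 5.5
ee_pos: [0.5421, 0.0905, 0.1116]
tool_rot: [[1.0, 0.012, -0.001], [0.012, -1.0, -0.0], [-0.001, 0.0, -1.0]]
contact_force: [-2.0, -1.6, 4.2]
grip_width: 0.0128
```

>>> step_arm(increments="0 0 0 0; 0 0 0 0; 0 0 0 0; 0 0 0 0; 0 0 0 0", gripper=0)

```text
t: 5.92
ee_pos: [0.5427, 0.0907, 0.1116]
tool_rot: [[1.0, 0.012, 0.0], [0.012, -1.0, 0.0], [0.0, -0.0, -1.0]]
contact_force: [-0.7, -0.4, 0.3]
grip_width: 0.0426
```

```bash
python3 go.py .542 .092 .25 1
```

```text
t 5.92 p [0.5427 0.0907 0.1116] az 0.66 tilt [ 3.e-04  3.e-04 -1.e+00] F [-0.7 -0.4  0.3] w 0.04255029444373314
shift mm [  -0.7   -1.4 -138.4] turn -0.006
```

>>> step_arm(increments="0 0 -25 0; 0 0 -60 0; 0 0 -95 0; 0 0 -130 0; 0 0 -130 0")

```text
t: 6.33
ee_pos: [0.5467, 0.0909, 0.2493]
tool_rot: [[1.0, 0.012, 0.015], [0.012, -1.0, 0.001], [0.015, -0.001, -1.0]]
contact_force: [1.3, -0.4, 0.9]
grip_width: 0.0427
```

>>> step_arm(increments="0 40 0 0.1; 0 80 0 0.2; 0 120 0 0.3; 0 160 0 0.4; 0 200 0 0.5", gripper=0.3)

```text
t: 6.75
ee_pos: [0.5448, -0.111, 0.2418]
tool_rot: [[0.881, -0.473, 0.001], [-0.473, -0.881, -0.0], [0.001, -0.0, -1.0]]
contact_force: [0.8, -0.1, -0.9]
grip_width: 0.0555
```

```bash
cat > m2.py <<'E'
from h import *
import sys
tag=sys.argv[1]
a,d=grab('top',tag)
P=atd('top',np.stack(np.meshgrid(np.arange(560),np.arange(420)),-1).reshape(-1,2),d.ravel()).reshape(420,560,3)
r,g,b=[a[:,:,i].astype(int) for i in range(3)]
R=(r-g>50)&(r-b>50)&(P[:,:,2]>.1)&(P[:,:,2]<.25); R[:150]=0;R[220:]=0;R[:,:190]=0;R[:,235:]=0
v,u=np.where(R); print('tip',len(v),u.min(),u.max(),v.min(),v.max(),np.median(P[R],0).round(4))
w=(a.min(2)>110)&(P[:,:,2]>.1)&(P[:,:,2]<.25); w[:160]=0;w[210:]=0;w[:,:160]=0;w[:,225:]=0
w=cv2.erode(w.astype(np.uint8),np.ones((3,3)))>0
print('bar',w.sum(),np.median(P[w],0).round(4))
s=(a.min(2)>130)&(P[:,:,2]>.035)&(P[:,:,2]<.06); s[:180]=0; s[215:]=0; s[:,:225]=0; s[:,266:]=0
print('shim',s.sum(),np.median(P[s][:,2]).round(4))
E
python3 m2.py t4
python3 - <<'E'
from h import *
import runpy,sys
a,d=load('top0')
def P(d): return atd('top',np.stack(np.meshgrid(np.arange(560),np.arange(420)),-1).reshape(-1,2),d.ravel()).reshape(420,560,3)
Q=P(d); w=(a.min(2)>110)&(Q[:,:,2]>.15)&(Q[:,:,2]<.25); w[:160]=0;w[210:]=0;w[:,:160]=0;w[:,225:]=0
w=cv2.erode(w.astype(np.uint8),np.ones((3,3)))>0; print('bar0',w.sum(),np.median(Q[w],0))
a,_=load('t4');b,_=grab('side','s4')
A=cv2.resize(a[150:230,150:300],None,fx=4,fy=4,interpolation=2); B=cv2.resize(b[150:330,235:315],None,fx=1.78,fy=1.78,interpolation=2)
cv2.imwrite('pics/c5.png',np.hstack([A,B[:320]])[:,:,::-1])
E
python3 go.py .51 -.27 .10 -62
```

```text
tip 34 219 224 189 194 [0.5414 0.0728 0.1286]
bar 154 [0.5389 0.125  0.1329]
shim 454 0.0462
bar0 241 [0.53976868 0.12229556 0.22809291]
t 6.85 p [ 0.5452 -0.1154  0.2414] az -28.41 tilt [ 6.0e-04 -3.7e-03 -1.0e+00] F [ 0.1  0.9 -0.5] w 0.05565806855184291
shift mm [ 42.3 152.3 141.9] turn 0.586
```

View pics/c5.png

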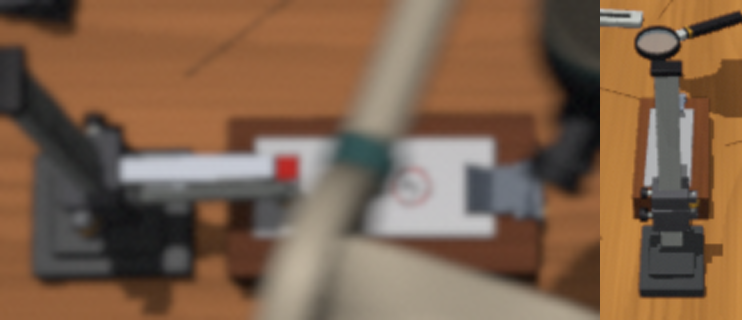

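The gauge reads well: the tip top is at 0.1286 and the shim top at 0.0462, so the foot is pushed in about 5 mm. The index mid-height is about 0.1257. Now the loupe.

```bash
python3 - <<'E'
from h import *
for n,tag,(u0,u1,v0,v1) in (('top','top0',(330,372,165,205)),('side','side0',(250,284,160,188))):
    im,d=load(tag); m=np.zeros(im.shape[:2],np.uint8)
    m[v0:v1,u0:u1]=(im.max(2)<(95))[v0:v1,u0:u1]
    c=max(cv2.findContours(m,cv2.RETR_EXTERNAL,cv2.CHAIN_APPROX_NONE)[0],key=cv2.contourArea)
    hull=cv2.convexHull(c); w=onz(n,hull[:,0],.007)[:,:2]*1000
    print(n,len(c),cv2.boundingRect(c),'ell',cv2.fitEllipse(w.astype(np.float32)))
for n,tag,(u0,u1,v0,v1) in (('top','top0',(358,390,205,248)),('side','side0',(284,320,150,178))):
    im,d=load(tag); m=np.zeros(im.shape[:2],np.uint8)
    m[v0:v1,u0:u1]=((im.max(2)<85))[v0:v1,u0:u1]
    v,u=np.where(m); w=onz(n,np.c_[u,v],.012)[:,:2]; q=w.mean(0); U,S,Vt=np.linalg.svd(w-q); t=(w-q)@Vt[0]
    print(n,len(v),'handle c',q.round(4),'dir',Vt[0].round(3),np.degrees(np.arctan2(Vt[0,1],Vt[0,0])).round(1),'len',np.ptp(t).round(4), 'ends',(q+Vt[0]*t.min()).round(4),(q+Vt[0]*t.max()).round(4))
E
```

```text
top 81 (336, 173, 29, 29) ell ((581.2412109375, -237.04547119140625), (71.22406005859375, 75.98719787597656), 69.42526245117188)
side 83 (255, 165, 26, 23) ell ((575.3963623046875, -227.9095458984375), (75.42616271972656, 113.24127960205078), 20.242610931396484)
top 279 handle c [ 0.4879 -0.2847] dir [-0.885 -0.466] -152.2 len 0.0928 ends [ 0.5283 -0.2633] [ 0.4462 -0.3066]
side 199 handle c [ 0.489  -0.2814] dir [0.864 0.503] 30.2 len 0.1053 ends [ 0.4459 -0.3065] [ 0.5369 -0.2535]
```

>>> step_arm(increments="8 31 15 0.12; 17 62 32 0.24; 26 92 50 0.36; 34 122 70 0.48; 43 151 90 0.587")

```text
t: 7.27
ee_pos: [0.5118, -0.2637, 0.1511]
tool_rot: [[0.471, -0.882, 0.001], [-0.882, -0.471, -0.0], [0.001, -0.001, -1.0]]
contact_force: [0.4, -0.4, 0.3]
grip_width: 0.0559
```

>>> step_arm(increments="0 0 0 0; 0 0 0 0; 0 0 0 0; 0 0 0 0; 0 0 0 0")

```text
t: 7.68
ee_pos: [0.513, -0.2619, 0.1529]
tool_rot: [[0.478, -0.879, 0.002], [-0.879, -0.478, -0.001], [0.002, -0.001, -1.0]]
contact_force: [0.2, -0.6, 0.5]
grip_width: 0.055
```

```bash
python3 go.py .5104 -.2743 .003 -62.2
```

```text
t 7.68 p [ 0.513  -0.2619  0.1529] az -61.46 tilt [ 1.8e-03 -8.0e-04 -1.0e+00] F [ 0.2 -0.6  0.5] w 0.05502203349181504
shift mm [  9.4   8.4 149.9] turn 0.013
```

>>> step_arm(increments="4 4 25 0.013; 9 8 55 0.013; 9 8 85 0.013; 9 8 110 0.013; 9 8 125 0.013")

```text
t: 8.1
ee_pos: [0.5087, -0.2729, 0.025]
tool_rot: [[0.466, -0.885, -0.002], [-0.885, -0.466, 0.001], [-0.002, 0.001, -1.0]]
contact_force: [-0.4, 0.6, -0.1]
grip_width: 0.0556
```

>>> step_arm(increments="0 0 4 0; 0 0 8 0; 0 0 12 0; 0 0 15 0; 0 0 15 0")

```text
t: 8.52
ee_pos: [0.5098, -0.2748, 0.0124]
tool_rot: [[0.465, -0.886, 0.001], [-0.886, -0.465, -0.001], [0.001, -0.001, -1.0]]
contact_force: [-0.0, 0.0, 0.0]
grip_width: 0.0555
```

```bash
python3 go.py .5104 -.2743 .003 -62.2
```

```text
t 8.52 p [ 0.5098 -0.2748  0.0124] az -62.32 tilt [ 1.1e-03 -8.0e-04 -1.0e+00] F [-0.  0.  0.] w 0.05553373643516187
shift mm [-0.2 -0.7  9.4] turn -0.002
```

>>> step_arm(increments="0 0 3 0; 0 0 6 0; 0 0 10 0; 0 0 10 0; 0 0 10 0")

```text
t: 8.93
ee_pos: [0.5091, -0.2746, 0.0015]
tool_rot: [[0.464, -0.886, -0.001], [-0.886, -0.464, 0.0], [-0.001, 0.0, -1.0]]
contact_force: [-1.1, 0.9, 0.1]
grip_width: 0.0557
```

>>> step_arm(increments="0 0 0 0; 0 0 0 0; 0 0 0 0; 0 0 0 0; 0 0 0 0", gripper=-1)

```text
t: 9.35
ee_pos: [0.5096, -0.275, 0.0022]
tool_rot: [[0.464, -0.886, 0.001], [-0.886, -0.464, -0.001], [0.001, -0.0, -1.0]]
contact_force: [0.2, -0.0, 3.3]
grip_width: 0.0166
```

>>> step_arm(increments="0 0 0 0; 0 0 0 0; 0 0 0 0; 0 0 0 0; 0 0 0 0")

```text
t: 9.77
ee_pos: [0.5097, -0.275, 0.0022]
tool_rot: [[0.464, -0.886, 0.001], [-0.886, -0.464, -0.001], [0.001, -0.0, -1.0]]
contact_force: [-0.4, -0.7, 5.3]
grip_width: 0.016
```

>>> step_arm(increments="0 0 -2 0; 0 0 -5 0; 0 0 -10 0; 0 0 -15 0; 0 0 -20 0")

```text
t: 10.18
ee_pos: [0.5091, -0.2745, 0.022]
tool_rot: [[0.464, -0.886, -0.001], [-0.886, -0.464, 0.0], [-0.0, 0.0, -1.0]]
contact_force: [0.1, 0.8, -2.0]
grip_width: 0.0161
```

```bash
python3 go.py .5104 -.2743 .15 -62.2;python3 - <<'E'
from h import *
a,_=grab('top','t5');b,_=grab('side','s5')
A=cv2.resize(a[150:260,310:410],None,fx=4,fy=4,interpolation=2); B=cv2.resize(b[130:240,240:340],None,fx=4,fy=4,interpolation=2)
cv2.imwrite('pics/c6.png',np.hstack([A,B])[:,:,::-1])
E
```

```text
t 10.18 p [ 0.5091 -0.2745  0.022 ] az -62.33 tilt [-5.e-04  3.e-04 -1.e+00] F [ 0.1  0.8 -2. ] w 0.01606487397912433
shift mm [   0.3   -1.2 -128. ] turn -0.002
```

View pics/c6.png

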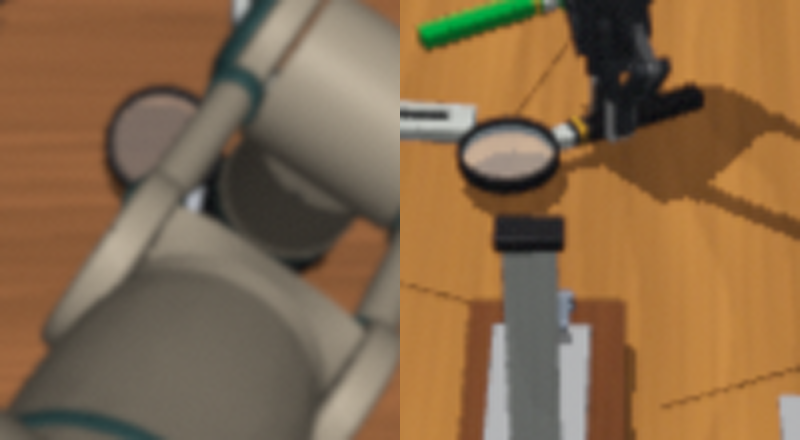

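The side view shows the loupe lifted and level, gripped on its handle. I'll raise it and carry it over.

>>> step_arm(increments="0 0 -25 0; 0 0 -55 0; 0 0 -85 0; 0 0 -110 0; 0 0 -128 0")

```text
t: 10.7
ee_pos: [0.51, -0.2752, 0.1525]
tool_rot: [[0.464, -0.886, 0.003], [-0.886, -0.464, -0.002], [0.003, -0.001, -1.0]]
contact_force: [-0.4, 0.5, -1.1]
grip_width: 0.0162
```

```bash
python3 go.py .4770 -.031 .135 -62.3
```

```text
t 10.7 p [ 0.51   -0.2752  0.1525] az -62.33 tilt [ 0.0027 -0.002  -1.    ] F [-0.4  0.5 -1.1] w 0.016215914392671636
shift mm [-231.6  -84.1   16.9] turn -0.001
```

>>> step_arm(increments="-20 -7 0 0; -50 -18 0 0; -80 -29 0 0; -110 -40 0 0; -140 -51 0 0")

```text
t: 11.12
ee_pos: [0.4888, -0.1257, 0.1498]
tool_rot: [[0.464, -0.886, -0.0], [-0.886, -0.464, 0.0], [-0.0, -0.0, -1.0]]
contact_force: [0.4, 0.2, -1.3]
grip_width: 0.0162
```

>>> step_arm(increments="-25 -9 0 0; -50 -18 3 0; -70 -25 6 0; -84 -31 10 0; -91 -33 13 0")

```text
t: 11.53
ee_pos: [0.4756, -0.0291, 0.1366]
tool_rot: [[0.466, -0.885, -0.001], [-0.885, -0.466, 0.001], [-0.001, 0.0, -1.0]]
contact_force: [0.6, 0.2, -1.8]
grip_width: 0.0164
```

>>> step_arm(increments="0 0 0 0; 0 0 0 0; 0 0 0 0; 0 0 0 0; 0 0 0 0")

```text
t: 11.95
ee_pos: [0.4769, -0.032, 0.1369]
tool_rot: [[0.463, -0.886, 0.0], [-0.886, -0.463, -0.0], [0.001, -0.0, -1.0]]
contact_force: [0.2, -0.6, -1.9]
grip_width: 0.0164
```

```bash
python3 go.py .4770 -.031 .121 -62.3;python3 - <<'E'
from h import *
a,d=grab('top','t6');b,_=grab('side','s6')
A=cv2.resize(a[140:260,160:310],None,fx=3,fy=3,interpolation=2); B=cv2.resize(b[140:300,220:340],None,fx=2.25,fy=2.25,interpolation=2)
cv2.imwrite('pics/c7.png',np.hstack([A,B])[:,:,::-1])
E
```

```text
t 11.95 p [ 0.4769 -0.032   0.1369] az -62.41 tilt [ 5.e-04 -4.e-04 -1.e+00] F [ 0.2 -0.6 -1.9] w 0.016440664386770464
shift mm [-0.8 -0.6 15.9] turn -0.002
```

View pics/c7.png

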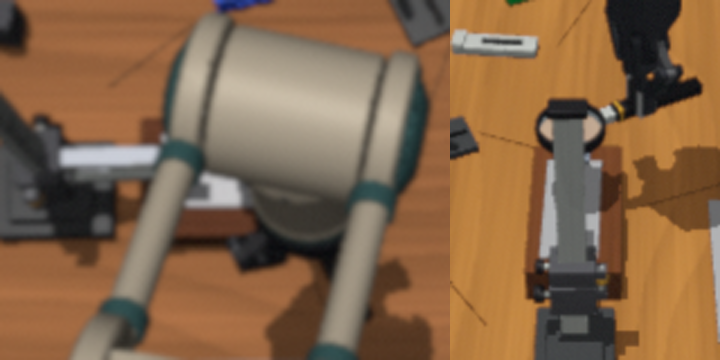

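The top view is now covered by the wrist. In the side crop the rim is visible on both sides of the beam at (570,127). I'll lower to working height and check with side depth, plus a bias check on the top camera.

>>> step_arm(increments="0 0 3 0; 0 0 7 0; -1 0 11 0; -1 0 15 0; -1 0 16 0")

```text
t: 12.47
ee_pos: [0.4753, -0.03, 0.1198]
tool_rot: [[0.464, -0.886, -0.002], [-0.886, -0.464, 0.0], [-0.001, 0.002, -1.0]]
contact_force: [-0.7, -0.4, -1.9]
grip_width: 0.0165
```

>>> step_arm(increments="0 0 0 0; 0 0 0 0; 0 0 0 0; 0 0 0 0; 0 0 0 0")

```text
t: 12.88
ee_pos: [0.4762, -0.0302, 0.121]
tool_rot: [[0.464, -0.886, 0.0], [-0.886, -0.464, -0.0], [0.0, -0.0, -1.0]]
contact_force: [0.2, -0.2, -0.9]
grip_width: 0.0162
```

```bash
python3 go.py .4765 -.031 .121 -62.3;python3 - <<'E'
from h import *
g=np.stack(np.meshgrid(np.arange(560),np.arange(420)),-1).reshape(-1,2)
W=lambda n,d: atd(n,g,d.ravel()).reshape(420,560,3)
a,d=load('top0'); P=W('top',d)
print('top: table z near', [np.median(P[v-6:v+6,u-8:u+8,2]).round(4) for u,v in ((320,150),(230,235),(300,230),(190,160))])
t=(P[:,:,2]>.315)&(P[:,:,2]<.34)&(np.arange(560)<220)[None]; t=cv2.erode(t.astype(np.uint8),np.ones((3,3)))>0; print('beam top z',t.sum(),np.median(P[t],0).round(4))
b,e=grab('side','s7'); Q=W('side',e)
b0,e0=load('side0'); Q0=W('side',e0)
print('side: table',[np.median(Q0[v-6:v+6,u-8:u+8,2]).round(4) for u,v in ((230,150),(330,220),(180,260))])
s=(Q0[:,:,2]>.03)&(Q0[:,:,2]<.06)&(b0.min(2)>110); s[:200]=0;s[270:]=0;s[:,:250]=0;s[:,310:]=0; print('side shim z',s.sum(),np.median(Q0[s],0).round(4))
m=(Q0[:,:,2]>.004)&(Q0[:,:,2]<.03)&(b0.max(2)<80); m[:160]=0;m[190:]=0;m[:,:250]=0;m[:,284:]=0; print('rim on table, z',m.sum(),np.percentile(Q0[m][:,2],[10,50,90]).round(4))
t=(Q0[:,:,2]>.3)&(Q0[:,:,2]<.35); t[:,:240]=0;t[:,320:]=0; print('side beam top',t.sum(),np.median(Q0[t],0).round(4))
dark=(b.max(2)<85)&(Q[:,:,2]>.10)&(Q[:,:,2]<.16); dark[:150]=0;dark[240:]=0;dark[:,:240]=0;dark[:,300:]=0
q=Q[dark]; print('held rim',len(q),q.min(0).round(4),q.max(0).round(4),np.percentile(q[:,2],[10,50,90]).round(4))
c=np.median(q,0); A=np.c_[q[:,:2]-c[:2],np.ones(len(q))]; print('plane',np.linalg.lstsq(A,q[:,2],rcond=None)[0].round(4))
v,u=np.where(dark); h=cv2.convexHull(np.c_[u,v].astype(np.int32)); w=onz('side',h[:,0],.1257)[:,:2]*1000; print('ell',cv2.fitEllipse(w.astype(np.float32)))
B=cv2.resize(b[150:250,230:350],None,fx=6,fy=6,interpolation=2); cv2.imwrite('pics/c8.png',B[:,:,::-1])
E
```

```text
t 12.88 p [ 0.4762 -0.0302  0.121 ] az -62.34 tilt [ 4.e-04 -2.e-04 -1.e+00] F [ 0.2 -0.2 -0.9] w 0.016166401726107567
shift mm [ 0.8  0.1 -0. ] turn -0.001
top: table z near [np.float64(0.0), np.float64(0.0001), np.float64(-0.0002), np.float64(-0.0004)]
beam top z 124 [0.5374 0.1813 0.3266]
side: table [np.float64(0.0022), np.float64(0.0013), np.float64(0.001)]
side shim z 158 [ 0.5626 -0.0125  0.0478]
rim on table, z 145 [0.0062 0.0115 0.0163]
side beam top 252 [0.5379 0.1874 0.3249]
held rim 178 [ 0.4881 -0.0339  0.1185] [0.5818 0.0414 0.1586] [0.1242 0.1311 0.1361]
plane [-0.0152 -0.1021  0.1315]
ell ((531.8017578125, -15.544102668762207), (84.4805908203125, 140.01058959960938), 150.42710876464844)
```

View pics/c8.png

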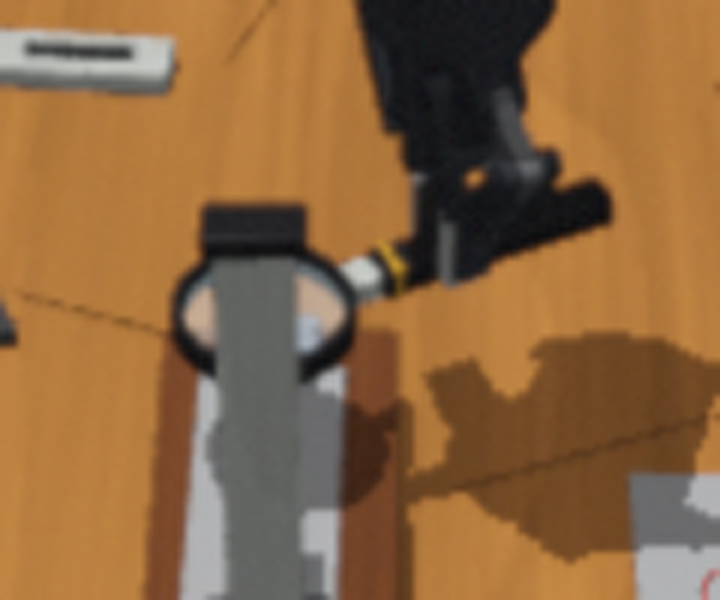

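```bash
python3 - <<'E'
from h import *
g=np.stack(np.meshgrid(np.arange(560),np.arange(420)),-1).reshape(-1,2)
th=np.linspace(0,2*np.pi,73)
def ext(c,zs):
    p=np.vstack([proj('side',np.c_[c[0]+.037*np.cos(th),c[1]+.037*np.sin(th),0*th+z]) for z in zs]); return p.min(0).round(1),p.max(0).round(1)
print('pred held',ext((.5477,.0078),(.1188,.1328)),' pred table',ext((.5812,-.237),(0,.014)))
def meas(tag,zr,box):
    b,e=load(tag); Q=atd('side',g,e.ravel()).reshape(420,560,3)
    m=(b.max(2)<95)&(Q[:,:,2]>zr[0])&(Q[:,:,2]<zr[1]); k=np.zeros_like(m); k[box[2]:box[3],box[0]:box[1]]=1; m&=k
    v,u=np.where(m); q=Q[m]; A=np.c_[q[:,:2]-q[:,:2].mean(0),np.ones(len(q))]
    print(tag,len(u),'u',u.min(),u.max()+1,'v',v.min(),v.max()+1,'plane',np.linalg.lstsq(A,q[:,2],rcond=None)[0].round(4))
    for s,n in((u<263,'left'),(u>283,'right')):
        if s.any() and zr[0]>.05: print(n,np.median(q[s],0).round(4),s.sum())
meas('side0',(.003,.03),(250,284,160,188)); meas('s7',(.10,.145),(255,291,190,216))
for t in ('top0','t1','t30'):
    a,_=load(t); f=a.astype(float); r=np.clip(f[:,:,0]-(f[:,:,1]+f[:,:,2])/2-8,0,None)[188:205,244:262]
    v,u=np.mgrid[188:205,244:262]; c=((r*u).sum()/r.sum(),(r*v).sum()/r.sum()); print(t,np.round(c,2),onz('top',[c],.0463).round(4))
E
```

```text
pred held (array([257.6, 189.5]), array([289.3, 215.3]))  pred table (array([253.7, 164.1]), array([279.9, 184.5]))
side0 167 u 255 284 v 165 184 plane [ 0.0114 -0.0295  0.0114]
s7 151 u 258 290 v 191 214 plane [-0.0003 -0.0471  0.1299]
left [0.5782 0.0217 0.1306] 44
right [0.5177 0.017  0.1316] 53
top0 [252.73 195.56] [[0.5502 0.0058 0.0463]]
t1 [252.72 195.57] [[0.5502 0.0058 0.0463]]
t30 [252.7  195.57] [[0.5501 0.0059 0.0463]]
```

>>> step_arm(increments="1 -0.5 0 0; 1.8 -0.8 0 0; 1.8 -0.8 0 0; 1.8 -0.8 0 0; 1.8 -0.8 0 0")

```text
t: 13.35
ee_pos: [0.4775, -0.0314, 0.1208]
tool_rot: [[0.464, -0.886, -0.0], [-0.886, -0.464, -0.0], [-0.0, 0.0, -1.0]]
contact_force: [-0.2, 0.2, -1.3]
grip_width: 0.0164
```

>>> step_arm(increments="0 0 0 0; 0 0 0 0; 0 0 0 0; 0 0 0 0; 0 0 0 0")

```text
t: 13.77
ee_pos: [0.4775, -0.0314, 0.1208]
tool_rot: [[0.464, -0.886, 0.0], [-0.886, -0.464, -0.0], [0.0, 0.0, -1.0]]
contact_force: [-0.7, -0.5, -0.8]
grip_width: 0.0165
```

```bash
python3 go.py .4777 -.0316 .121 -62.3
```

```text
t 13.77 p [ 0.4775 -0.0314  0.1208] az -62.34 tilt [ 0.e+00 -1.e-04 -1.e+00] F [-0.7 -0.5 -0.8] w 0.016464141395106057
shift mm [ 0.2 -0.1 -0.2] turn -0.001
```

```bash
python3 -c "
from cell import ctrl
print(ctrl.finish_job())"
```

```text
the job is handed in; nothing more can be done
None
```

I set the gauge first, then took the loupe by its handle. The job was handed in at about 13.8 s with the loupe still held over the circled scratch.

- **Gauge:** I slid the head down by its index arm until the foot stood on the shim, then let go. After release, top-camera depth put the index at about 0.126 m and the shim top at 0.046 m. That means the foot is pushed in about 5 mm of its 12 mm. The gauge was not measured again after that.
- **Loupe height:** The rim's mid-height is about 0.1256 m by the arm's reading and about 0.1266 m from the side camera. Both are within about 1 mm of the index.
- **Loupe centring:** I estimate the lens is within 1–2 mm of the scratch. This comes from the arm's pose and the earlier top-camera fixes, because the wrist hid the lens and mark from the top camera at the end.
- **Loupe level:** The tool is vertical to within 0.0004 rad. A plane fitted to the rim in side depth showed a slope of -0.047 along y. The loupe lying flat on the table gave -0.03, so most of that is the measurement, and it is too rough to settle the level finely.
- **Contacts:** The force on the tool at the end was about 1 N, roughly the loupe's own weight. The pictures viewed along the way showed no bystander, shim or look-alike moved, but I did not check this by measurement.

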